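# Hold a lidded enclosure against the sprung fence for screwing

### The arm

A 6-joint arm with a two-finger parallel gripper is mounted at the origin on the work surface. World frame = base frame: x ahead of the robot, y to its left, z up, the work surface at z = 0. Lengths are in m, angles in rad, forces in N, time in s.
With the tool pointing down it reaches from about 0.275 to 0.875 m from the base axis. Payload 12.5 kg.
Tool frame: the origin (TCP) lies at the very end of the fingers, on their centre line; the grasp point (between the pads) lies 19 mm behind it (robot.grasp_offset is the distance from the TCP to the grasp point, in m); z points along the fingers, y is the line along which they close (so a half turn about z gives the same grasp; the last joint's range is limited). The gripper opens to 85 mm and grips with 20 to 120 N. Pads are 22 mm wide; open, the fingers measure 114 mm over their backs; the gripper's body (76 mm by 85 mm) begins 54 mm behind the grasp point. The pads swing forward as they close: fully open they stand 13 mm farther back than shut.
Start: joints at [-1.386, 0.351, 1.652, -0, 1.139, -0.085], TCP at [0.147, -0.53, 0.231] pointing down, gripper open.
Joint ranges: [-2.75, 2.75], [-0.79, 2.1], [0.01, 2.65], [-1.57, 4.71], [0.07, 3.14], [-2.87, 2.87]. Speed limits (rad/s): [2.22, 2.22, 2.79, 3.14, 3.14, 3.14].

### API

Orientations are given as a rotation vector (axis times angle).
In Python, from cell import robot gives the robot as it stands.
- The arm moves only by the shell command python3 -m handwheel 'ROWS' [FORCE]. ROWS is JSON, a list of rows, each a list of 3 entries, a list of its own where there are three numbers: the opening, from -1 (shut) to 1 (fully open), then the shift along the tool's x, y, z as a fraction of full scale, then the turn about the tool's z as a fraction of full scale. In form: [[hand, [tx, ty, tz], roll], ...]. A call has exactly 8 rows; each row is the pose to reach, as a shift and turn from the pose commanded when the call began, along the tool's axes at that moment; what a row does not reach only later rows make up. Full scale, the value 1, is 800 mm for a shift and 90 degrees for a turn. A row lasts 1/12 s, in which the tool goes at most 41.7 mm and 7.16 degrees, less where a joint would pass 70% of its speed; a pose out of reach is approached as far as the arm can. A call with a number of a shift or a turn outside -1 to 1 is refused whole. A call with a gripper value outside its range is refused whole. The fingers move at their own pace and stop on an object; FORCE is the grip in N (left out, the last holds). Time passes only in rows, so rows that repeat a pose let the fingers close, or fill a call up. It gives the time, the measured TCP pose, the force, the opening and the grip force at its end, in the units of the state.
- robot.sense(): the state, without advancing time (a new reading comes with each control period).
- robot.capture(name): name is "scene" or "top"; returns a dict with "image" (400x640x3 uint8, red, green, blue), "range_z" (400x640 float32, m along the optical axis (not along the pixel's ray), 0 where there is no reading), "fx", "fy", "cx", "cy" (pixels), "xyz" and "rotation" of the camera in the world. Camera axes: x right, y up, looking along -z (the intrinsics and any distortion apply to the point x, -y, -z); pixel columns grow to the right and rows downward; lengths in m; the calibration is good to about 2 mm. A picture is of the moment at which its call begins.
- robot.finish_job(): hands the job in; it is judged then, once.
Trained networks look in the newest picture that a camera, given by its name, has taken for a name from the list of things; names that differ only in an ending like _2 or _b are one class to them, and where a whole thing is asked for, a point or a joint stands for the part that bears it (a point fixed in the world has none). Each returns a list of dicts, best first, with "conf" (0 to 1); they miss things now and then, are a little off and sometimes report something else, mostly with a low value. They report only what shows in the picture. A call takes as long as a camera call.
- robot.recognise(camera, target): "at" ([row, column] in pixels, amid what is visible of it).
- robot.outline_of(camera, target): "region" (400x640 bool, what is visible of it) and "at" ([row, column] in pixels, amid what is visible of it).
- robot.landmark_of(camera, target): "at" ([row, column] in pixels: a listed point, or the origin of a listed thing).
The state is a dict: "t": time; "qpos": joint angles; "joint_velocities": joint speeds; "joint_torque": joint torques, N m; "tool_pos": TCP position; "tcp_rot": TCP orientation; "force": force on the tool from outside, world axes, zero at the start; "ft_torque": the same for the moment, N m; "finger_gap": opening from 0.0 (shut) to 1.0 (fully open); "gripper_force": force on a finger pad.
Only numpy, scipy, OpenCV 4.12 (cv2) and the standard library are available. Lean on these libraries where they do the work, as an engineer would, in place of code of your own. Each camera call takes 0.05 s, during which the arm holds its last target. There are 200 camera calls.

### The job

Put the black lid on the black box so that it sits fully down, then push the closed box, flat on the bench, with a short end square against the middle of the screwing jig's sprung fence until the jig's pointer stands in the green zone, and never in the red. Finish while still holding it there with the gripper, as a third hand for the colleague who will drive the screws: do not let go. Leave the white box, the white lid, the screwdriver and the screw tin where they are.

Things in the scene. Friction and masses are not known exactly. Their poses are not given: they have to be found in the camera images.
- black_box: Black plastic enclosure, open on top, loose: 90 (x, long) x 60 (y) x 36 mm high outside, walls 5 mm, inside 80 x 50 mm, about 0.3 kg; a green circuit board on its floor. Origin: centre of its underside, z up. It can be gripped across its 60 mm width.
- black_lid: Lid of the black box, loose, right way up, 29 mm high, 0.09 kg: underneath a 76 x 46 x 5 mm lip that enters the box (2 mm play each side); plate 85 (x) x 55 (y) x 4 mm that rests on the rim; on its middle a red switch block 30 (x) x 20 (y) x 20 mm high to grip. Origin: centre of the lip's underside, z up. Seated: 31 mm above the box's origin, either way round, within the box's outline.
- jig: Screwing jig, fixed: blue spring housing 90 mm wide, 46 high, on a 120 mm wide steel foot, from 60 to 170 mm behind the fence's front face at rest; colour scale on top: white, green, yellow, red, front to back. x (level): the way the fence is pushed in; y left of that; z up. Origin: on the bench under the middle of the fence's front face at rest.
- fence_face (a point): Middle of the fence's front (pressing) face, at bench height; moves with the fence; axes as the jig's (x points into the fence). The fence is an upright aluminium plate 80 mm wide, 12 thick, from 2 to 52 mm above the bench; its black pointer, up to 56 mm high, reaches back over the colour scale.
- fence (a joint): How far the sprung fence is pushed in (m): 0 at rest, end stop 0.045. Pointer in the white below 0.015, green to 0.029, yellow to 0.038, red beyond. It takes about 3.6 N to start and 0.3 N more per mm (8 to 12 N in the green), and springs back when let go.
- white_box: Bystander: white open enclosure 70 x 70 x 36 mm, loose. Origin: centre of its underside.
- white_lid: Bystander: white lid of the white box, 65 x 65 mm, 29 mm high with its round blue knob (24 mm across), loose. Origin: centre of its underside.
- screwdriver: Bystander: screwdriver lying along its x axis, 200 mm long.
- tin: Bystander: closed round metal tin of screws with a blue band, 60 mm across, 55 mm high, standing. Origin: centre of its underside.

How it is judged:
By the outcome, as a careful person would: the job done as asked, in the order asked, and still so for the second after the job is handed in, while the arm keeps its last pose, push and grip.
It also fails if it takes over 64 s, if anything falls off the work surface, if the arm or the gripper's body presses on something with over 40 N, if the wrist force passes 120 N, or if a joint passes its speed limit or range.

## Working session

There is one attempt and no reset: what is moved stays moved. The work goes in short steps, Python scripts to look and compute and a shell command to move; the robot and the scene stay as the last step left them, time stands still between calls to the robot, and variables do not carry over. Pictures are saved under pics/ and viewed, at most 10 in all, crops included, and the job is handed in when it is done.

```bash
mkdir -p pics; cat > h.py <<'E'
import numpy as np, cv2
from cell import robot
from scipy.spatial.transform import Rotation as R
def mat(r):
    r=np.array(r); return r if r.shape==(3,3) else (R.from_rotvec(r).as_matrix() if r.size==3 else R.from_quat(r).as_matrix())
def cloud(c):
    h,w=c["range_z"].shape; v,u=np.mgrid[:h,:w]; z=c["range_z"]
    p=np.stack([(u-c["cx"])/c["fx"]*z,-(v-c["cy"])/c["fy"]*z,-z],-1)
    return p@mat(c["rotation"]).T+np.array(c["xyz"])
def ray(c,at,z):
    d=mat(c["rotation"])@np.array([(at[1]-c["cx"])/c["fx"],-(at[0]-c["cy"])/c["fy"],-1])
    o=np.array(c["xyz"]); return o+d*(z-o[2])/d[2]
def save(c,n): cv2.imwrite("pics/"+n,c["image"][:,:,::-1])
E
python3 - <<'E'
from h import *
for cam in ("scene","top"):
    c=robot.capture(cam); save(c,cam+"1.png"); P=cloud(c)
    print(cam,{k:(v if np.size(v)<10 else np.shape(v)) for k,v in c.items()})
    for n in ("black_box","black_lid","jig","fence_face","white_box","white_lid","screwdriver","tin"):
        o=robot.outline_of(cam,n)[:2]; l=robot.landmark_of(cam,n)[:2]
        for q in o:
            p=P[q["region"]&(c["range_z"]>0)]; 
            if not len(p): continue
            zt=np.percentile(p[:,2],95); t=p[abs(p[:,2]-zt)<.004]
            r=cv2.minAreaRect((t[:,:2]*1000).astype(np.float32))
            print(n,"%.2f"%q["conf"],q["at"],"ztop %.3f"%zt,len(p),np.round(r[0],0),np.round(r[1],0),round(r[2],1))
        for q in l: print("   lm %.2f"%q["conf"],q["at"],np.round(ray(c,q["at"],0),3))
print(robot.sense())
E
```

```text
scene {'image': (400, 640, 3), 'range_z': (400, 640), 'fx': 417.65588638646886, 'fy': 417.65588638646886, 'cx': 321.4075559161233, 'cy': 198.50023417095682, 'xyz': array([ 1.09273096, -0.22687048,  1.07489486]), 'rotation': array([0.45415267, 0.31515367, 1.14327064])}
black_box 0.87 [214.8, 222.8] ztop 0.037 714 [ 471. -283.] [59. 93.] 81.2
black_box 0.52 [239.2, 331.9] ztop 0.029 557 [650. -22.] [30. 20.] 19.4
   lm 0.79 [219.2, 222.3] [ 0.469 -0.289  0.   ]
black_lid 0.75 [238.4, 333.1] ztop 0.029 573 [650. -22.] [30. 20.] 19.4
black_lid 0.61 [204.2, 392.3] ztop 0.057 404 [648. 183.] [77. 75.] 18.7
   lm 0.82 [239.7, 332.9] [ 0.654 -0.02   0.   ]
jig 0.72 [228.1, 410.2] ztop 0.053 2091 [684. 190.] [151.  85.] 13.2
   lm 0.97 [203.2, 386.4] [0.608 0.172 0.   ]
fence_face 0.58 [201.6, 391.0] ztop 0.057 367 [648. 178.] [75. 75.] 10.9
   lm 0.74 [205.5, 385.5] [0.613 0.166 0.   ]
white_box 0.91 [180.8, 296.7] ztop 0.037 594 [444. -44.] [69. 72.] 82.6
white_box 0.49 [201.6, 390.0] ztop 0.056 437 [641. 168.] [70. 83.] 80.8
   lm 0.73 [183.6, 298.8] [ 0.443 -0.041  0.   ]
white_lid 0.66 [
[... 1626 characters left out ...]
18  0.   ]
{'t': 1.7, 'qpos': array([-1.38561006e+00,  3.50692310e-01,  1.65181854e+00, -2.09197285e-05,
        1.13908852e+00, -8.46101528e-02]), 'joint_velocities': array([ 0.00080239,  0.00044849, -0.00055057,  0.00019261, -0.00043303,
       -0.00153168]), 'joint_torque': array([-2.07343118e-05, -5.06024230e+01, -2.91644043e+01, -8.30111412e-05,
        6.41324732e-04,  1.82288339e-06]), 'tool_pos': array([ 0.14660503, -0.53007985,  0.23128672]), 'tcp_rot': array([-3.11304381e+00, -4.22523912e-01,  3.03383057e-05]), 'force': array([ 0.0223126 , -0.05043273,  0.64047945]), 'ft_torque': array([-0.02991556, -0.00500764, -0.04936961]), 'gripper_force': 0.0, 'finger_gap': 0.9990787513618339}
```

```bash
python3 - <<'E'
from h import *
for cam in ("scene","top"):
    c=robot.capture(cam); P=cloud(c)
    q=robot.outline_of(cam,"jig")[0]
    m=cv2.dilate(q["region"].astype(np.uint8),np.ones((9,9)))>0
    p=P[m&(c["range_z"]>0)]
    for lo,hi in ((.042,.0485),(.0495,.0535),(.0535,.06)):
        t=p[(p[:,2]>lo)&(p[:,2]<hi)]
        r=cv2.minAreaRect((t[:,:2]*1000).astype(np.float32)); print(cam,lo,len(t),np.round(r[0]),np.round(r[1]),round(r[2],1))
    o=c["image"]
    if cam=="scene": cv2.imwrite("pics/s.png",cv2.resize(o[100:320,130:500],None,fx=2,fy=2)[:,:,::-1])
    else: cv2.imwrite("pics/t.png",cv2.resize(o[80:280,130:530],None,fx=2,fy=2)[:,:,::-1])
E
```

```text
Traceback (most recent call last):
IndexError: list index out of range
```

```bash
python3 - <<'E'
from h import *
for cam in ("scene","top"):
    c=robot.capture(cam); P=cloud(c)
    p=P[(c["range_z"]>0)&(np.hypot(P[...,0]-.68,P[...,1]-.19)<.15)]
    for lo,hi in ((.003,.014),(.042,.0485),(.0495,.0535),(.0535,.06)):
        t=p[(p[:,2]>lo)&(p[:,2]<hi)]
        r=cv2.minAreaRect((t[:,:2]*1000).astype(np.float32)); print(cam,lo,len(t),np.round(r[0]),np.round(r[1]),round(r[2],1))
    o=c["image"]
    if cam=="scene": cv2.imwrite("pics/s.png",cv2.resize(o[100:320,130:500],None,fx=2,fy=2)[:,:,::-1])
    else: cv2.imwrite("pics/t.png",cv2.resize(o[80:280,130:530],None,fx=2,fy=2)[:,:,::-1])
    # dark lid plate
    t=P[(c["range_z"]>0)&(np.hypot(P[...,0]-.649,P[...,1]+.021)<.07)&(P[...,2]>.0055)]
    r=cv2.minAreaRect((t[:,:2]*1000).astype(np.float32)); print("lid",r)
E
```

```text
scene 0.003 809 [678. 190.] [291. 291.] 38.2
scene 0.042 854 [685. 190.] [157.  92.] 14.5
scene 0.0495 159 [683. 185.] [152.  81.] 9.6
scene 0.0535 81 [647. 182.] [77. 73.] 11.6
lid ((646.7928466796875, -22.361968994140625), (96.64033508300781, 71.6094741821289), 8.270828247070312)
top 0.003 900 [678. 191.] [295. 292.] 70.8
top 0.042 885 [682. 192.] [155.  90.] 14.0
top 0.0495 158 [681. 192.] [153.  86.] 13.3
top 0.0535 76 [645. 183.] [77. 78.] 13.0
lid ((644.3392944335938, -18.003463745117188), (103.40292358398438, 104.86318969726562), 44.16727828979492)
```

View pics/s.png

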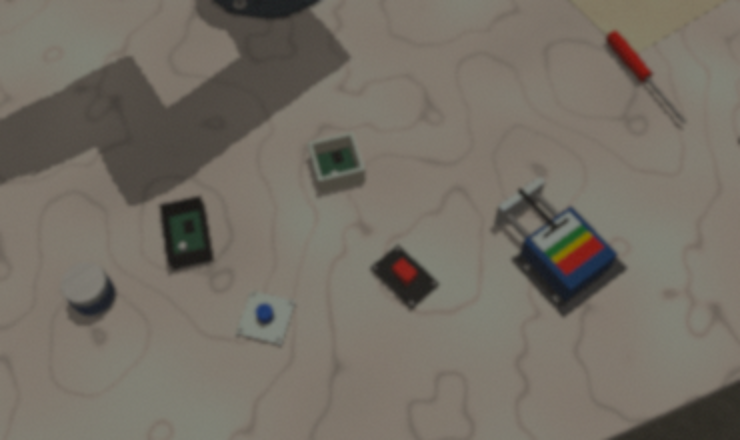

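View pics/t.png

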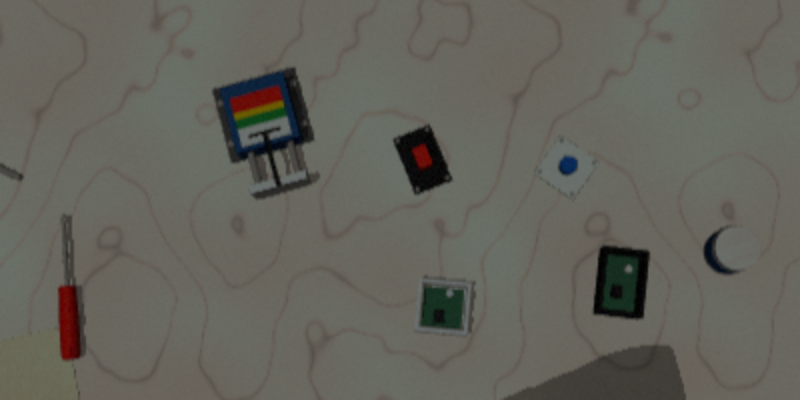

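```bash
cat >> h.py <<'E'
def plan(p,yaw):
    s=robot.sense(); M=R.from_rotvec(s["tcp_rot"]).as_matrix()
    d=M.T@(np.array(p)-s["tool_pos"]); y=np.degrees(np.arctan2(M[1,0],M[0,0]))
    r=-(yaw-y); r=(r+90)%180-90
    print("shift",np.round(d/.8,4),"roll",round(r/90,4),"mm",np.round(d*1000,1),"yaw",round(y,2),"t",s["t"],"F",np.round(s["force"],1),"gap",s["finger_gap"],"z-tilt",np.round(M[:,2],3))
E
python3 -c "
from h import *
plan([.649,-.021,.12],19.3)"
```

```text
shift [ 0.7749 -0.4459  0.1391] roll -0.0427 mm [ 619.9 -356.7  111.3] yaw 15.46 t 1.9 F [-0.6  0.2  0.3] gap 0.9999464462376434 z-tilt [-0.  0. -1.]
```

```bash
python3 -m handwheel '[[0,[0.775,-0.446,0.139],-0.043],[0,[0.775,-0.446,0.139],-0.043],[0,[0.775,-0.446,0.139],-0.043],[0,[0.775,-0.446,0.139],-0.043],[0,[0.775,-0.446,0.139],-0.043],[0,[0.775,-0.446,0.139],-0.043],[0,[0.775,-0.446,0.139],-0.043],[0,[0.775,-0.446,0.139],-0.043]]' 40; python3 -c "
from h import *
plan([.649,-.021,.12],19.3)"
```

```text
t: 2.57
tool_pos: [0.3791, -0.294, 0.18]
tcp_rot: [3.097, 0.527, 0.001]
force: [0.8, -1.0, -0.2]
finger_gap: 0.5
gripper_force: 0.0
shift [ 0.4313 -0.2105  0.075 ] roll 0.0002 mm [ 345.  -168.4   60. ] yaw 19.32 t 2.5667 F [ 0.8 -1.  -0.2] gap 0.49992313972705393 z-tilt [ 0. -0. -1.]
```

```bash
python3 -m handwheel '[[0,[0.431,-0.211,0.075],0],[0,[0.431,-0.211,0.075],0],[0,[0.431,-0.211,0.075],0],[0,[0.431,-0.211,0.075],0],[0,[0.431,-0.211,0.075],0],[0,[0.431,-0.211,0.075],0],[0,[0.431,-0.211,0.075],0],[0,[0.431,-0.211,0.075],0]]'; python3 -c "
from h import *
plan([.649,-.021,.06],19.3)"
```

```text
t: 3.23
tool_pos: [0.6104, -0.0592, 0.1283]
tcp_rot: [3.097, 0.528, 0.0]
force: [0.8, -1.2, -0.3]
finger_gap: 0.499
gripper_force: 0.0
shift [ 0.0614 -0.0291  0.0853] roll 0.0004 mm [ 49.1 -23.3  68.3] yaw 19.34 t 3.2333 F [ 0.8 -1.2 -0.3] gap 0.49859515059652976 z-tilt [ 0. -0. -1.]
```

```bash
python3 -m handwheel '[[0,[0.061,-0.029,0.04],0],[0,[0.061,-0.029,0.085],0],[0,[0.061,-0.029,0.085],0],[0,[0.061,-0.029,0.085],0],[0,[0.061,-0.029,0.085],0],[0,[0.061,-0.029,0.085],0],[0,[0.061,-0.029,0.085],0],[0,[0.061,-0.029,0.085],0]]'; python3 -c "
from h import *
plan([.649,-.021,.011],19.3)"
```

```text
t: 3.9
tool_pos: [0.648, -0.0239, 0.0624]
tcp_rot: [3.097, 0.526, 0.004]
force: [-0.3, 0.7, 0.0]
finger_gap: 0.5
gripper_force: 0.0
shift [ 0.0023 -0.0031  0.0643] roll -0.0003 mm [ 1.8 -2.5 51.4] yaw 19.27 t 3.9 F [-0.3  0.7  0. ] gap 0.5004504292839697 z-tilt [ 0.002 -0.    -1.   ]
```

```bash
python3 -m handwheel '[[0,[0.002,-0.003,0.02],0],[0,[0.002,-0.003,0.04],0],[0,[0.002,-0.003,0.055],0],[0,[0.002,-0.003,0.062],0],[0,[0.002,-0.003,0.062],0],[0,[0.002,-0.003,0.062],0],[0,[0.002,-0.003,0.062],0],[0,[0.002,-0.003,0.062],0]]'; python3 -c "
from h import *
plan([.649,-.021,.011],19.3)"
```

```text
t: 4.57
tool_pos: [0.6488, -0.0204, 0.012]
tcp_rot: [3.097, 0.527, 0.002]
force: [0.5, 0.3, -0.1]
finger_gap: 0.499
gripper_force: 0.0
shift [0.     0.0008 0.0012] roll 0.0003 mm [0.  0.7 1. ] yaw 19.32 t 4.5667 F [ 0.5  0.3 -0.1] gap 0.49890768848347317 z-tilt [ 0.001 -0.    -1.   ]
```

Close.

```bash
python3 -m handwheel '[[-1,[0,0,0],0],[-1,[0,0,0],0],[-1,[0,0,0],0],[-1,[0,0,0],0],[-1,[0,0,0],0],[-1,[0,0,0],0],[-1,[0,0,0],0],[-1,[0,0,0],0]]' 40;  python3 -m handwheel '[[-1,[0,0,0],0],[-1,[0,0,0],0],[-1,[0,0,-0.02],0],[-1,[0,0,-0.05],0],[-1,[0,0,-0.08],0],[-1,[0,0,-0.11],0],[-1,[0,0,-0.13],0],[-1,[0,0,-0.13],0]]'; python3 -c "
from h import *
plan([.4695,-.2825,.11],-9)
c=robot.capture('top');P=cloud(c); save(c,'t2.png')
p=P[(c['range_z']>0)&(P[...,2]>.028)&(P[...,2]<.045)&(np.hypot(P[...,0]-.47,P[...,1]+.283)<.075)]
print(cv2.minAreaRect((p[:,:2]*1000).astype(np.float32)))
"
```

```text
t: 5.23
tool_pos: [0.6487, -0.0203, 0.0117]
tcp_rot: [3.097, 0.527, 0.001]
force: [-1.0, -0.4, 5.6]
finger_gap: 0.228
gripper_force: 40.4
t: 5.9
tool_pos: [0.6498, -0.0204, 0.1185]
tcp_rot: [3.096, 0.527, 0.008]
force: [0.3, -0.4, -1.2]
finger_gap: 0.228
gripper_force: 39.6
shift [-0.3212  0.2345  0.0097] roll 0.3148 mm [-257.   187.6    7.7] yaw 19.33 t 5.9 F [ 0.3 -0.4 -1.2] gap 0.22834671398202303 z-tilt [ 0.005 -0.001 -1.   ]
((468.599853515625, -281.7655334472656), (62.11892318725586, 90.23652648925781), 80.84046936035156)
```

```bash
python3 -m handwheel '[[-1,[-0.02,0.015,0.01],0.04],[-1,[-0.06,0.045,0.01],0.1],[-1,[-0.1,0.075,0.01],0.16],[-1,[-0.14,0.105,0.01],0.22],[-1,[-0.18,0.133,0.01],0.28],[-1,[-0.22,0.162,0.01],0.315],[-1,[-0.26,0.19,0.01],0.315],[-1,[-0.3,0.22,0.01],0.315]]'; python3 -c "
from h import *
plan([.4695,-.2825,.08],-9)"
```

```text
t: 6.62
tool_pos: [0.4779, -0.2664, 0.1055]
tcp_rot: [-3.131, 0.247, 0.003]
force: [0.4, -0.5, -0.6]
finger_gap: 0.225
gripper_force: 39.6
shift [-0.0072  0.0215  0.0318] roll -0.0003 mm [-5.7 17.2 25.5] yaw -9.03 t 6.6167 F [ 0.4 -0.5 -0.6] gap 0.22534773618801374 z-tilt [-0.002  0.001 -1.   ]
```

```bash
python3 -m handwheel '[[-1,[-0.003,0.01,0.01],0],[-1,[-0.007,0.02,0.02],0],[-1,[-0.007,0.02,0.031],0],[-1,[-0.007,0.02,0.031],0],[-1,[-0.007,0.02,0.031],0],[-1,[-0.007,0.02,0.031],0],[-1,[-0.007,0.02,0.031],0],[-1,[-0.007,0.02,0.031],0]]'; python3 -c "
from h import *
plan([.4695,-.2825,.05],-9)
s=robot.sense()
for cam in ('scene','top'):
  c=robot.capture(cam);P=cloud(c); save(c,cam+'3.png')
  for z0,z1,n in ((.066,.095,'lid+'),(.0,.04,'box')):
    p=P[(c['range_z']>0)&(P[...,2]>z0)&(P[...,2]<z1)&(np.hypot(P[...,0]-.47,P[...,1]+.283)<.065)]
    print(cam,n,len(p),cv2.minAreaRect((p[:,:2]*1000).astype(np.float32)))
  px=P; 
a=cv2.imread('pics/scene3.png')[150:270,160:300];b=cv2.imread('pics/top3.png')[160:280,380:520]
cv2.imwrite('pics/c3.png',np.hstack([cv2.resize(a,(400,343)),cv2.resize(b,(400,343))]))
"
```

```text
t: 7.28
tool_pos: [0.4725, -0.2802, 0.0825]
tcp_rot: [3.132, -0.245, 0.001]
force: [-0.0, 0.8, -0.3]
finger_gap: 0.221
gripper_force: 39.6
shift [-0.0033  0.0034  0.0406] roll 0.0004 mm [-2.7  2.7 32.5] yaw -8.96 t 7.2833 F [-0.   0.8 -0.3] gap 0.2210344130165744 z-tilt [ 0. -0. -1.]
scene lid+ 314 ((474.82000732421875, -279.8558044433594), (55.33245086669922, 84.47476959228516), 79.23339080810547)
scene box 670 ((476.5145263671875, -284.3736267089844), (128.760009765625, 115.8282470703125), 80.0915298461914)
top lid+ 0 ((0.0, 0.0), (0.0, 0.0), 0.0)
top box 115 ((490.22064208984375, -237.93008422851562), (30.943519592285156, 97.8626480102539), 63.310646057128906)
```

View pics/c3.png

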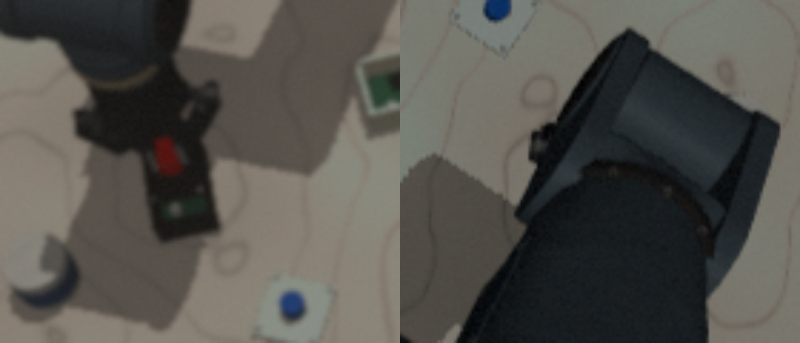

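```bash
python3 -m handwheel '[[-1,[-0.004,0.0037,0.01],0],[-1,[-0.004,0.0037,0.02],0],[-1,[-0.004,0.0037,0.03],0],[-1,[-0.004,0.0037,0.036],0],[-1,[-0.004,0.0037,0.036],0],[-1,[-0.004,0.0037,0.036],0],[-1,[-0.004,0.0037,0.036],0],[-1,[-0.004,0.0037,0.036],0]]'; python3 -c "
from h import *
plan([.469,-.2828,.0427],-9)
s=robot.sense()
c=robot.capture('scene');P=cloud(c)
p=P[(c['range_z']>0)&(P[...,2]>.045)&(P[...,2]<.075)&(np.hypot(P[...,0]-.47,P[...,1]+.283)<.06)]
print(len(p),cv2.minAreaRect((p[:,:2]*1000).astype(np.float32)))
"
```

```text
t: 8.05
tool_pos: [0.4686, -0.2832, 0.0537]
tcp_rot: [3.132, -0.247, 0.001]
force: [0.5, 1.1, -0.3]
finger_gap: 0.224
gripper_force: 39.6
shift [ 0.0004 -0.0006  0.0137] roll -0.0002 mm [ 0.3 -0.5 11. ] yaw -9.02 t 8.05 F [ 0.5  1.1 -0.3] gap 0.2243715260415355 z-tilt [ 0. -0. -1.]
380 ((472.3329162597656, -283.76861572265625), (55.68599319458008, 80.48767852783203), 80.6802978515625)
```

```bash
python3 -m handwheel '[[-1,[0,0,0.003],0],[-1,[0,0,0.006],0],[-1,[0,0,0.008],0],[-1,[0,0,0.01],0],[-1,[0,0,0.012],0],[-1,[0,0,0.0137],0],[-1,[0,0,0.0137],0],[-1,[0,0,0.0137],0]]'; python3 -c "
from h import *
plan([.469,-.2828,.0427],-9)"
```

```text
t: 8.77
tool_pos: [0.4684, -0.2831, 0.0427]
tcp_rot: [-3.132, 0.247, -0.0]
force: [-1.8, 1.9, 3.6]
finger_gap: 0.223
gripper_force: 40.2
shift [ 0.0007 -0.0005 -0.    ] roll -0.0002 mm [ 0.6 -0.4 -0. ] yaw -9.02 t 8.7667 F [-1.8  1.9  3.6] gap 0.22345179536201787 z-tilt [ 0. -0. -1.]
```

```bash
python3 -m handwheel '[[-1,[0,0,0.001],0],[0,[0,0,0],0],[0,[0,0,0],0],[0,[0,0,0],0],[0,[0,0,-0.02],0],[1,[0,0,-0.06],0],[1,[0,0,-0.08],0],[1,[0,0,-0.08],0]]'; python3 -c "
from h import *
plan([.469,-.2828,.02],-9)
c=robot.capture('scene');P=cloud(c); save(c,'s4.png')
D=np.hypot(P[...,0]-.47,P[...,1]+.283)<.065
for z0,z1 in ((.037,.044),(.050,.066),(.03,.044)):
  p=P[(c['range_z']>0)&D&(P[...,2]>z0)&(P[...,2]<z1)]
  print(len(p),np.median(p[:,2]),cv2.minAreaRect((p[:,:2]*1000).astype(np.float32)))
p=P[(c['range_z']>0)&D&(P[...,2]>.037)&(P[...,2]<.044)]; A=np.c_[p[:,:2]-[.47,-.283],np.ones(len(p))]
print('tilt plane',np.linalg.lstsq(A,p[:,2],rcond=None)[0])
a=cv2.imread('pics/s4.png')[150:270,160:300]; cv2.imwrite('pics/c4.png',cv2.resize(a,(560,480)))
"
```

```text
t: 9.43
tool_pos: [0.4699, -0.2842, 0.1096]
tcp_rot: [3.129, -0.247, 0.007]
force: [0.2, -1.1, 0.8]
finger_gap: 0.907
gripper_force: 0.0
shift [-0.0019 -0.0018  0.112 ] roll -0.0002 mm [-1.5 -1.4 89.6] yaw -9.02 t 9.4333 F [ 0.2 -1.1  0.8] gap 0.9069161493144622 z-tilt [ 0.004 -0.003 -1.   ]
413 0.03973205691622472 ((471.1220397949219, -283.5002746582031), (59.233055114746094, 91.68359375), 81.06200408935547)
85 0.05950253713445686 ((469.8077087402344, -282.8458251953125), (19.819183349609375, 31.566993713378906), 81.38490295410156)
520 0.03921729785805972 ((470.5868225097656, -283.6117858886719), (60.88066101074219, 92.70549774169922), 81.04644012451172)
tilt plane [-0.00320142  0.00740653  0.03992303]
```

View pics/c4.png

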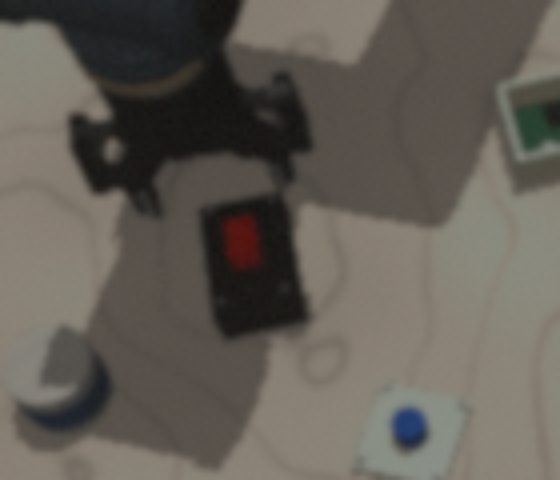

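```bash
python3 -m handwheel '[[1,[0,0,0.02],0],[1,[0,0,0.05],0],[1,[0,0,0.08],0],[1,[0,0,0.105],0],[1,[0,0,0.12],0],[1,[0,0,0.124],0],[1,[0,0,0.124],0],[1,[0,0,0.124],0]]'; python3 -c "
from h import *
plan([.469,-.2828,.007],-9)"
```

```text
t: 10.15
tool_pos: [0.4686, -0.2833, 0.0077]
tcp_rot: [3.132, -0.247, 0.001]
force: [0.7, 0.5, -0.1]
finger_gap: 0.997
gripper_force: 0.0
shift [ 0.0004 -0.0007  0.0008] roll -0.0003 mm [ 0.3 -0.6  0.7] yaw -9.02 t 10.15 F [ 0.7  0.5 -0.1] gap 0.9971765441813337 z-tilt [ 0. -0. -1.]
```

```bash
python3 -m handwheel '[[-1,[0,0,0],0],[-1,[0,0,0],0],[-1,[0,0,0],0],[-1,[0,0,0],0],[-1,[0,0,0],0],[-1,[0,0,0],0],[-1,[0,0,0],0],[-1,[0,0,0],0]]' 60;  python3 -m handwheel '[[-1,[0,0,-0.005],0],[-1,[0,0,-0.02],0],[-1,[0,0,-0.04],0],[-1,[0,0,-0.06],0],[-1,[0,0,-0.075],0],[-1,[0,0,-0.08],0],[-1,[0,0,-0.08],0],[-1,[0,0,-0.08],0]]'; python3 -c "
from h import *
plan([.525,.152,.08],14)"
```

```text
t: 10.82
tool_pos: [0.4689, -0.2835, 0.0085]
tcp_rot: [3.131, -0.247, 0.002]
force: [-2.3, 0.9, 6.9]
finger_gap: 0.691
gripper_force: 65.8
t: 11.48
tool_pos: [0.4682, -0.283, 0.0711]
tcp_rot: [-3.132, 0.247, 0.0]
force: [-0.2, -0.2, -3.6]
finger_gap: 0.693
gripper_force: 65.3
shift [-0.0151 -0.5482 -0.0111] roll -0.2558 mm [ -12.1 -438.5   -8.8] yaw -9.02 t 11.4833 F [-0.2 -0.2 -3.6] gap 0.6928273638226803 z-tilt [-0.  0. -1.]
```

```bash
python3 -m handwheel '[[-1,[0,-0.015,-0.01],-0.01],[-1,[-0.001,-0.045,-0.01],-0.03],[-1,[-0.002,-0.085,-0.01],-0.06],[-1,[-0.004,-0.125,-0.01],-0.09],[-1,[-0.005,-0.165,-0.01],-0.12],[-1,[-0.006,-0.205,-0.01],-0.15],[-1,[-0.007,-0.245,-0.01],-0.18],[-1,[-0.008,-0.285,-0.01],-0.21]]'; python3 -c "
from h import *
plan([.525,.152,.08],14)"
```

```text
t: 12.15
tool_pos: [0.4972, -0.0548, 0.0789]
tcp_rot: [-3.129, -0.275, 0.002]
force: [1.0, -0.7, -2.8]
finger_gap: 0.687
gripper_force: 65.7
shift [ 0.0793 -0.2484 -0.0013] roll -0.0439 mm [  63.4 -198.7   -1. ] yaw 10.05 t 12.15 F [ 1.  -0.7 -2.8] gap 0.6874207932757399 z-tilt [-0.001  0.    -1.   ]
```

```bash
python3 -m handwheel '[[-1,[0.012,-0.04,0],-0.02],[-1,[0.025,-0.08,0],-0.04],[-1,[0.038,-0.12,0],-0.044],[-1,[0.05,-0.16,0],-0.044],[-1,[0.06,-0.19,0],-0.044],[-1,[0.07,-0.215,0],-0.044],[-1,[0.077,-0.235,0],-0.044],[-1,[0.077,-0.238,0],-0.044]]'; python3 -c "
from h import *
plan([.53,.153,.03],14)
for cam in ('scene','top'):
  c=robot.capture(cam);P=cloud(c)
  p=P[(c['range_z']>0)&(np.hypot(P[...,0]-.68,P[...,1]-.19)<.15)&(P[...,2]>.042)&(P[...,2]<.0485)&(P[...,0]>.66)]
  r=cv2.minAreaRect((p[:,:2]*1000).astype(np.float32)); print(cam,r)
  print([(q['conf'],np.round(ray(c,q['at'],0),4)) for q in robot.landmark_of(cam,'fence_face')],[(q['conf'],np.round(ray(c,q['at'],0),4)) for q in robot.landmark_of(cam,'jig')])
  p=P[(c['range_z']>0)&(np.hypot(P[...,0]-.53,P[...,1]-.153)<.06)&(P[...,2]>.1)&(P[...,2]<.116)]
  print(len(p),cv2.minAreaRect((p[:,:2]*1000).astype(np.float32)) if len(p) else 0)
  save(c,cam+'5.png')
"

```

```text
t: 12.82
tool_pos: [0.5255, 0.1441, 0.0789]
tcp_rot: [-3.118, -0.383, 0.001]
force: [0.9, 0.4, -2.9]
finger_gap: 0.688
gripper_force: 65.7
shift [ 0.0082 -0.0094  0.0611] roll 0.0001 mm [ 6.6 -7.5 48.9] yaw 14.0 t 12.8167 F [ 0.9  0.4 -2.9] gap 0.6882389050000062 z-tilt [-0.  0. -1.]
scene ((714.3643188476562, 197.2343292236328), (95.3057632446289, 91.66560363769531), 14.80245304107666)
[(0.75, array([0.6061, 0.177 , 0.    ]))] [(0.9, array([0.619 , 0.1661, 0.    ]))]
336 ((543.0283813476562, 146.0569610595703), (65.4284439086914, 85.84281921386719), 6.162961006164551)
top ((711.66455078125, 199.6422119140625), (95.38674926757812, 89.72500610351562), 14.229269027709961)
[] []
0 0
```

```bash
python3 -c "
from h import *
plan([.54,.1548,.02],14.2)"

```

```text
shift [ 0.0218 -0.0132  0.0739] roll -0.0046 mm [ 17.5 -10.5  59.2] yaw 13.79 t 13.1167 F [-0.7  0.5 -2.8] gap 0.6892495748877487 z-tilt [-0.001 -0.    -1.   ]
```

```bash
python3 -m handwheel '[[-1,[0.01,-0.006,0.005],-0.004],[-1,[0.022,-0.013,0.02],-0.004],[-1,[0.022,-0.013,0.035],-0.004],[-1,[0.022,-0.013,0.05],-0.004],[-1,[0.022,-0.013,0.06],-0.004],[-1,[0.022,-0.013,0.07],-0.004],[-1,[0.022,-0.013,0.074],-0.004],[-1,[0.022,-0.013,0.074],-0.004]]';python3 -m handwheel '[[-1,[0,0,0.002],0],[-1,[0,0,0.004],0],[-1,[0,0,0.006],0],[-1,[0,0,0.008],0],[-1,[0,0,0.01],0],[-1,[0,0,0.011],0],[-1,[0,0,0.012],0],[-1,[0,0,0.012],0]]'; python3 -c "
from h import *
plan([.54,.1548,.008],14.2)"

```

```text
t: 13.78
tool_pos: [0.5399, 0.1552, 0.0192]
tcp_rot: [3.117, 0.388, -0.002]
force: [-0.3, 0.0, -2.1]
finger_gap: 0.691
gripper_force: 65.7
t: 14.45
tool_pos: [0.5404, 0.1555, 0.0103]
tcp_rot: [3.117, 0.388, -0.0]
force: [0.5, 0.2, -2.7]
finger_gap: 0.694
gripper_force: 65.7
shift [-0.0007  0.0007  0.0029] roll -0.0 mm [-0.5  0.6  2.3] yaw 14.2 t 14.45 F [ 0.5  0.2 -2.7] gap 0.6941429346978379 z-tilt [-0. -0. -1.]
```

```bash
python3 -m handwheel '[[-1,[0,0.0007,0.0005],0],[-1,[0,0.0007,0.001],0],[-1,[0,0.0007,0.0015],0],[-1,[0,0.0007,0.002],0],[-1,[0,0.0007,0.0023],0],[-1,[0,0.0007,0.0023],0],[-1,[0,0.0007,0.0023],0],[-1,[0,0.0007,0.0023],0]]'; python3 -c "
from h import *
plan([.5644,.161,.0085],14.2)
for cam in ('scene','top'):
  c=robot.capture(cam);P=cloud(c);save(c,cam+'6.png')
a=cv2.imread('pics/scene6.png')[140:280,310:470];b=cv2.imread('pics/top6.png')[80:220,200:360]
cv2.imwrite('pics/c6.png',np.hstack([cv2.resize(a,(400,350)),cv2.resize(b,(400,350))]))
"

```

```text
t: 15.12
tool_pos: [0.5406, 0.155, 0.0086]
tcp_rot: [3.117, 0.388, 0.0]
force: [0.5, -0.3, -2.6]
finger_gap: 0.689
gripper_force: 65.7
shift [0.0307 0.     0.0001] roll 0.0 mm [24.6  0.   0.1] yaw 14.2 t 15.1167 F [ 0.5 -0.3 -2.6] gap 0.6892462207818267 z-tilt [ 0. -0. -1.]
```

View pics/c6.png

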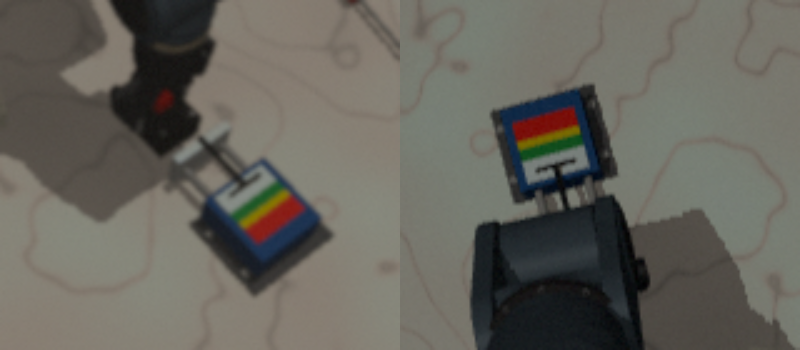

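Both views show the box in line with the fence, still short of it, with the pointer's bar in the white. The box is still hanging slightly (−2.6 N), so I lower it more.

```bash
python3 -m handwheel '[[-1,[0,0,0.0003],0],[-1,[0,0,0.0006],0],[-1,[0,0,0.0009],0],[-1,[0,0,0.0012],0],[-1,[0,0,0.0014],0],[-1,[0,0,0.0014],0],[-1,[0,0,0.0014],0],[-1,[0,0,0.0014],0]]'; python3 -c "
from h import *
plan([.5644,.161,.0085],14.2)"

```

```text
t: 15.88
tool_pos: [0.5406, 0.155, 0.0085]
tcp_rot: [3.117, 0.388, 0.0]
force: [-6.6, -1.1, 12.2]
finger_gap: 0.689
gripper_force: 67.7
shift [ 0.0307 -0.     -0.    ] roll 0.0 mm [24.6 -0.  -0. ] yaw 14.2 t 15.8833 F [-6.6 -1.1 12.2] gap 0.6892387721756825 z-tilt [ 0. -0. -1.]
```

```bash
python3 -m handwheel '[[-1,[0.002,0,-0.0007],0],[-1,[0.006,0,-0.0007],0],[-1,[0.011,0,-0.0007],0],[-1,[0.016,0,-0.0007],0],[-1,[0.021,0,-0.0007],0],[-1,[0.025,0,-0.0007],0],[-1,[0.027,0,-0.0007],0],[-1,[0.027,0,-0.0007],0]]'; python3 -c "
from h import *
plan([.5857,.1664,.0085],14.2)"

```

```text
t: 16.55
tool_pos: [0.5614, 0.1603, 0.0085]
tcp_rot: [3.117, 0.388, -0.001]
force: [-5.8, -1.0, 6.9]
finger_gap: 0.691
gripper_force: 67.0
shift [ 0.0313  0.0001 -0.    ] roll -0.0001 mm [25.  0. -0.] yaw 14.2 t 16.55 F [-5.8 -1.   6.9] gap 0.6910861590863941 z-tilt [-0.001 -0.    -1.   ]
```

```bash
python3 -m handwheel '[[-1,[0.003,0,0],0],[-1,[0.006,0,0],0],[-1,[0.009,0,0],0],[-1,[0.012,0,0],0],[-1,[0.015,0,0],0],[-1,[0.018,0,0],0],[-1,[0.02,0,0],0],[-1,[0.02,0,0],0]]'; python3 -c "
from h import *
plan([.5857,.1664,.0085],14.2)
for cam in ('scene','top'):
  c=robot.capture(cam);P=cloud(c);save(c,cam+'7.png')
a=cv2.imread('pics/scene7.png')[150:270,330:450];b=cv2.imread('pics/top7.png')[90:210,220:340]
cv2.imwrite('pics/c7.png',np.hstack([cv2.resize(a,(400,400)),cv2.resize(b,(400,400))]))
"

```

```text
t: 17.22
tool_pos: [0.5746, 0.1637, 0.0085]
tcp_rot: [3.117, 0.388, -0.01]
force: [-18.4, -4.4, 20.5]
finger_gap: 0.69
gripper_force: 68.4
shift [ 0.0143  0.0001 -0.0001] roll -0.0002 mm [11.4  0.1 -0.1] yaw 14.18 t 17.2167 F [-18.4  -4.4  20.5] gap 0.6895260097786975 z-tilt [-0.006 -0.001 -1.   ]
```

View pics/c7.png

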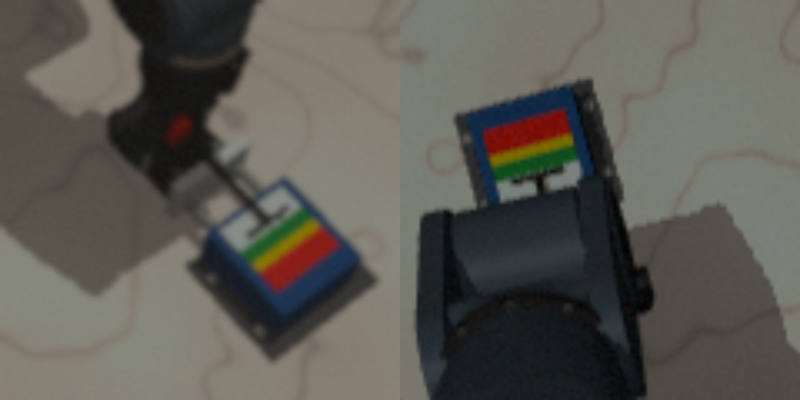

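The pointer's bar is near the end of the white, just short of the green. I relieve the down force and advance slowly.

```bash
python3 -m handwheel '[[-1,[0,0,-0.0008],0],[-1,[0.002,0,-0.001],0],[-1,[0.004,0,-0.001],0],[-1,[0.006,0,-0.001],0],[-1,[0.008,0,-0.001],0],[-1,[0.009,0,-0.001],0],[-1,[0.009,0,-0.001],0],[-1,[0.009,0,-0.001],0]]'; python3 -c "
from h import *
plan([.5857,.1664,.0085],14.2)
c=robot.capture('top'); c=robot.capture('top');plan([.5857,.1664,.0085],14.2)"

```

```text
t: 17.98
tool_pos: [0.5817, 0.1655, 0.0086]
tcp_rot: [3.117, 0.388, -0.009]
force: [-14.1, -3.6, 9.0]
finger_gap: 0.687
gripper_force: 67.3
shift [0.0052 0.0001 0.    ] roll -0.0003 mm [4.1 0.1 0. ] yaw 14.18 t 17.9833 F [-14.1  -3.6   9. ] gap 0.6868703532291474 z-tilt [-0.006 -0.001 -1.   ]
shift [0.0052 0.0001 0.    ] roll -0.0002 mm [4.1 0.1 0. ] yaw 14.18 t 18.0833 F [-15.   -2.9   9.6] gap 0.6868632259902825 z-tilt [-0.006 -0.001 -1.   ]
```

```bash
python3 -m handwheel '[[-1,[0.001,0,-0.0003],0],[-1,[0.002,0,-0.0003],0],[-1,[0.003,0,-0.0003],0],[-1,[0.004,0,-0.0003],0],[-1,[0.005,0,-0.0003],0],[-1,[0.0055,0,-0.0003],0],[-1,[0.0055,0,-0.0003],0],[-1,[0.0055,0,-0.0003],0]]'; python3 -c "
from h import *
plan([.5857,.1664,.0085],14.2)
for cam in ('scene','top'):
  c=robot.capture(cam);P=cloud(c);save(c,cam+'8.png')
  D=(c['range_z']>0)&(np.hypot(P[...,0]-.585,P[...,1]-.166)<.1)
  if cam=='scene':
    p=P[D&(P[...,2]>.0495)&(P[...,2]<.0535)&(P[...,0]>.61)];print(len(p),cv2.minAreaRect((p[:,:2]*1000).astype(np.float32)))
a=cv2.imread('pics/scene8.png')[150:250,340:440];b=cv2.imread('pics/top8.png')[90:190,230:330]
cv2.imwrite('pics/c8.png',np.hstack([cv2.resize(a,(400,400)),cv2.resize(b,(400,400))]))
"

```

```text
t: 18.75
tool_pos: [0.5856, 0.1665, 0.0086]
tcp_rot: [3.117, 0.387, -0.01]
force: [-14.7, -4.6, 8.5]
finger_gap: 0.686
gripper_force: 67.1
shift [0.0001 0.0001 0.0001] roll -0.0003 mm [0.  0.1 0.1] yaw 14.17 t 18.75 F [-14.7  -4.6   8.5] gap 0.6855547247794764 z-tilt [-0.007 -0.001 -1.   ]
84 ((655.210693359375, 183.622802734375), (53.365116119384766, 80.14732360839844), 13.76436996459961)
```

View pics/c8.png

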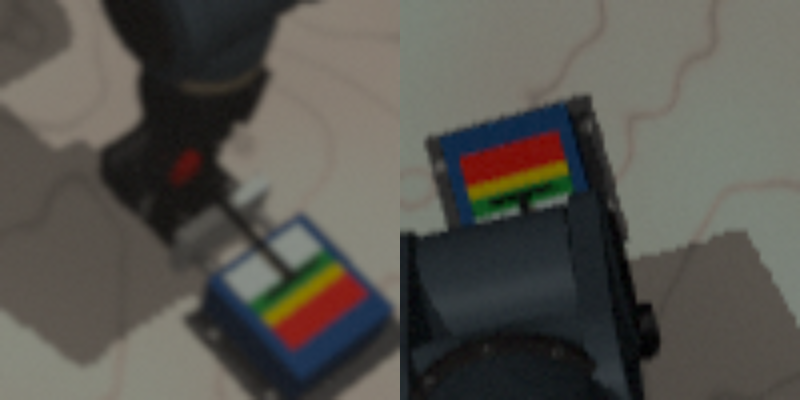

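```bash
python3 -c "
from h import *
c=robot.capture('scene');P=cloud(c);I=c['image'].astype(int)
m=(I[...,0]>2*I[...,1])&(I[...,0]>60)&(np.hypot(P[...,0]-.585,P[...,1]-.166)<.04)&(P[...,2]<.07)
print(m.sum(),np.percentile(P[m][:,2],[50,90,98]).round(4),P[m].mean(0))
# box/fence gap region: plane along jig axis at lid height
u=np.array([.9694,.2453]);v=np.array([-.2453,.9694]);d=P[...,:2]-[.5856,.1665]
s=d@u;l=d@v
q=(abs(l)<.03)&(s>.015)&(s<.06)&(P[...,2]<.06)
for a in np.arange(.015,.06,.005):
  k=q&(s>=a)&(s<a+.005); print(round(a,3),k.sum(),np.round(np.median(P[k][:,2]),4) if k.any() else '')
plan([.5857,.1664,.0085],14.2)"

```

```text
27 [0.0592 0.0623 0.0634] [0.59789214 0.1681103  0.05821957]
0.015 43 0.04
0.02 33 0.0397
0.025 36 0.039
0.03 40 0.0389
0.035 35 0.0384
0.04 13 0.0404
0.045 25 0.052
0.05 31 0.0529
0.055 112 0.0321
shift [0.     0.0001 0.0001] roll -0.0003 mm [0.  0.1 0.1] yaw 14.17 t 18.9 F [-15.7  -3.4   8.4] gap 0.6886369667796383 z-tilt [-0.006 -0.001 -1.   ]
```

```bash
python3 -c "
from h import *
u=np.array([.9694,.2453]);v=np.array([-.2453,.9694]);Z=[]
for i in range(6):
  c=robot.capture('scene');P=cloud(c);d=P[...,:2]-[.587,.1655];s=d@u;l=d@v
  k=(abs(l)<.025)&(s>.017)&(s<.039)&(P[...,2]>.034)&(P[...,2]<.046)
  Z.append(np.c_[s[k],l[k],P[k][:,2]])
Z=np.vstack(Z);print(len(Z),np.linalg.lstsq(np.c_[Z[:,:2],np.ones(len(Z))],Z[:,2],rcond=None)[0],Z[:,2].std())
I=c['image'];print([(k,I[int(r),int(cc)]) for k,r,cc in []])
p=P[(c['range_z']>0)&(abs(l)<.045)&(s<-.02)&(s>-.08)&(P[...,2]<.045)&(P[...,2]>.02)];print(len(p))
cv2.imwrite('pics/c9.png',cv2.resize(c['image'][165:225,350:420],(700,600),interpolation=cv2.INTER_CUBIC)[:,:,::-1]*2)
"

```

```text
695 [0.00550397 0.0074251  0.03956975] 0.0020187715326423325
[]
10
```

View pics/c9.png

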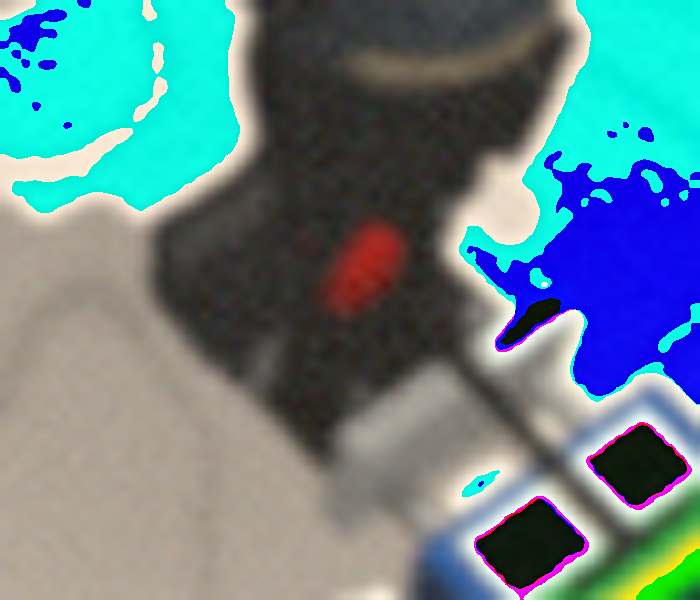

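The close-up shows the box's end against the middle of the fence, with the red block in the grip's shade. The averaged depth gives the lid plate flat at 39.6 mm, which means it is seated. Handing in.

```bash
python3 -c "
from h import *
print(robot.finish_job())"
```

```text
the job is handed in; nothing more can be done
None
```

The lid is seated on the black box, and I handed the job in with the gripper still holding the box square against the middle of the fence and the pointer in the green zone; `finish_job` gave no verdict.

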